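# Pack the finished keepsake boxes, close the carton and hang the template back

## Robot

A 6-joint arm with a two-finger parallel gripper is mounted at the origin on the work surface. World frame = base frame: x ahead of the robot, y to its left, z up, the work surface at z = 0. Lengths are in m, angles in rad, forces in N, time in s.
With the tool pointing down it reaches from about 0.275 to 0.725 m from the base axis. Payload 5.6 kg.
Tool frame: the origin (TCP) lies on the centre line of the jaws, within the pads' length; the fingertips stand 11 mm ahead of it and the grasp point (between the pads) lies 8 mm behind it; z points along the fingers, y is the line along which they close (so a half turn about z gives the same grasp; the last joint's range is limited). The gripper opens to 85 mm and grips with 20 to 120 N. Pads are 22 mm wide; open, the fingers measure 114 mm over their backs; the gripper's body (76 mm by 85 mm) begins 54 mm behind the grasp point. The pads swing forward as they close: fully open they stand 13 mm farther back than shut.
Start: joints at [1.564, 0.255, 0.108, 0, -1.424, -0.285], TCP at [0.158, 0.527, 0.242] pointing down, gripper open.
Joint ranges: [-2.95, 2.95], [-1.21, 1.97], [-1.09, 1.5], [-2.87, 1.71], [-2.94, -0.07], [-3.05, 3.05]. Speed limits (rad/s): [2.57, 2.57, 3.14, 3.14, 3.14, 3.14].

## Interface

Orientations are given as a rotation vector (axis times angle).
In Python, from bench import sense, capture, sign_off, search_frame, regions_of gives the robot as it stands.
- The arm moves only by the shell command python3 -m jog 'ROWS' [FORCE]. ROWS is text: rows parted by semicolons, each of 5 numbers parted by spaces: the shift along the tool's x, y, z in m, then the turn about the tool's z in degrees, then the opening in per cent of the stroke, from 0 (shut) to 100 (fully open). In form: x y z spin fingers; .... A call has 1 to 12 rows; each row is the pose to reach, as a shift and turn from the pose commanded when the call began, along the tool's axes at that moment; what a row does not reach only later rows make up. A row lasts 1/10 s, in which the tool goes at most 50 mm and 8.59 degrees, less where a joint would pass 70% of its speed; a pose out of reach is approached as far as the arm can. A call with a gripper value outside its range is refused whole. The fingers move at their own pace and stop on an object; FORCE is the grip in N (left out, the last holds). Time passes only in rows, so rows that repeat a pose let the fingers close. It gives the time, the measured TCP pose, the force, the opening and the grip force at its end, in the units of the state.
- sense(): the state, without advancing time (a new reading comes with each control period).
- capture(name): name is "side" or "top" or "wrist"; returns a dict with "frame" (420x560x3 uint8, blue, green, red), "fovy" (degrees; the focal length in pixels is half the picture's height over the tangent of half this angle, whatever the lens; pixels are square), "cx", "cy" (the principal point, pixels), "rvec" (rotation vector, rad) and "tvec" (3), from world to camera coordinates, as OpenCV has them. Camera axes: x right, y down, z forward; pixel columns grow to the right and rows downward; lengths in m; the calibration is good to about 2 mm. A picture is of the moment at which its call begins. There is no depth.
- sign_off(): hands the job in; it is judged then, once.
Trained networks look in a picture, given as the dict that the camera call returned (one of the last four; its "shot" number tells which), for a name from the list of things; names that differ only in an ending like _2 or _b are one class to them, and where a whole thing is asked for, a point or a joint stands for the part that bears it (a point fixed in the world has none). Each returns a list of dicts, best first, with "confidence" (0 to 1); they miss things now and then, are a little off and sometimes report something else, mostly with a low value. They report only what shows in the picture. A call takes as long as a camera call.
- search_frame(label, picture): "centre" ([column, row] in pixels, amid what is visible of it).
- regions_of(label, picture): "pixels" (420x560 bool, what is visible of it) and "centre" ([column, row] in pixels, amid what is visible of it).
The state is a dict: "t": time; "qpos": joint angles; "dq": joint speeds; "joint_efforts": joint torques, N m; "tool_pos": TCP position; "orientation": TCP orientation; "contact_force": force on the tool from outside, world axes, zero at the start; "torque": the same for the moment, N m; "finger_gap": finger opening in m; "gripper_force": force on a finger pad.
Only numpy, scipy, OpenCV 4.12 (cv2) and the standard library are available. Lean on these libraries where they do the work, as an engineer would, in place of code of your own. Each camera call takes 0.05 s, during which the arm holds its last target. There are 200 camera calls.

## Task

The order is finished, so pack it and clear the bench: lay every wooden keepsake box that is there flat (on a long side, not on end) on the bottom of the carton, all in one layer. Then close the carton: with the two long flaps still open fold both short flaps down flat, and only after that fold the two long flaps down flat over them. The tracing template goes back, grip up, onto both pins of its pattern stand, pushed fully down, at any time you like; leave the round plaque and the pencil cup where they are.

Things in the scene. Friction and masses are not known exactly. Their poses are not given: they have to be found in the camera images.
- carton: Open cardboard shipping carton, fixed to the bench: outside 140 mm (its x) by 240 mm (its y) by 70 mm high to the rim, walls and bottom 4 mm, so 132 x 232 mm inside. Origin: centre of its underside; z up. Four flaps hang on its rim, standing open and leaning outward at the start.
- flap_short_left (a joint): Short-side flap of the carton on its +y wall: a cardboard board 134 mm along the crease, 68 mm from crease to free edge, 3 mm thick. Angle of its crease hinge (rad): 0 = folded down flat over the carton, 1.57 = upright, more = leaning outward (up to 2.5). The crease is slightly stiff: the flap stays where it is left; about 0.5 to 1 N at the free edge moves it.
- flap_short_left_hinge (a point): Middle of the crease of flap_short_left, 71.5 mm above the carton's underside, over the +y wall.
- flap_short_right (a joint): Short-side flap of the carton on its -y wall: a cardboard board 134 mm along the crease, 68 mm from crease to free edge, 3 mm thick. Angle of its crease hinge (rad): 0 = folded down flat over the carton, 1.57 = upright, more = leaning outward (up to 2.5). The crease is slightly stiff: the flap stays where it is left; about 0.5 to 1 N at the free edge moves it.
- flap_short_right_hinge (a point): Middle of the crease of flap_short_right, 71.5 mm above the carton's underside, over the -y wall.
- flap_long_far (a joint): Long-side flap of the carton on its +x wall: a cardboard board 238 mm along the crease, 68 mm from crease to free edge, 3 mm thick. Angle of its crease hinge (rad): 0 = folded down flat over the carton, 1.57 = upright, more = leaning outward (up to 2.5). The crease is slightly stiff: the flap stays where it is left; about 0.5 to 1 N at the free edge moves it.
- flap_long_far_hinge (a point): Middle of the crease of flap_long_far, 75 mm above the carton's underside, over the +x wall.
- flap_long_near (a joint): Long-side flap of the carton on its -x wall: a cardboard board 238 mm along the crease, 68 mm from crease to free edge, 3 mm thick. Angle of its crease hinge (rad): 0 = folded down flat over the carton, 1.57 = upright, more = leaning outward (up to 2.5). The crease is slightly stiff: the flap stays where it is left; about 0.5 to 1 N at the free edge moves it.
- flap_long_near_hinge (a point): Middle of the crease of flap_long_near, 75 mm above the carton's underside, over the -x wall.
- keepsake_box1_center (a point): Centre of a finished wooden keepsake box (closed, about 110 g): 100 mm long (its x) by 40 mm wide (its y) by 45 mm high (its z). At the start it lies on the bench with its lid up. Some of the three boxes may be absent.
- keepsake_box2_center (a point): Centre of a finished wooden keepsake box (closed, about 110 g): 100 mm long (its x) by 40 mm wide (its y) by 45 mm high (its z). At the start it lies on the bench with its lid up. Some of the three boxes may be absent.
- keepsake_box3_center (a point): Centre of a finished wooden keepsake box (closed, about 110 g): 100 mm long (its x) by 40 mm wide (its y) by 45 mm high (its z). At the start it lies on the bench with its lid up. Some of the three boxes may be absent.
- template_grip (a point): Centre of the wooden grip of the plywood tracing template. The grip is a bar 70 mm (x) by 24 mm (y) by 24 mm high, standing on the middle of the plate; its centre is 18 mm above the plate's underside. The plate is 170 mm (x) by 60 mm (y) by 6 mm, about 100 g; x runs along it, z up. At the start it lies flat on the bench, grip up.
- template_hole_a (a point): Centre of one 13 mm through hole of the template, on its underside, 60 mm from the middle towards -x.
- template_hole_b (a point): Centre of the other 13 mm through hole, on its underside, 60 mm from the middle towards +x.
- pattern_stand: Pattern stand, fixed to the bench: a dark wooden base 190 mm (x) by 80 mm (y) by 12 mm high with two upright steel pins, 9 mm thick, 26 mm high above the base (the top 6 mm are tapered), 120 mm apart along x. Origin: centre of its underside. It is the same either way round.
- pin_a (a point): Foot of one pin, on the top of the base (12 mm above the bench), 60 mm from the middle towards -x.
- pin_b (a point): Foot of the other pin, 60 mm from the middle towards +x.
- plaque: Bystander: round plaque with a burnt drawing, 130 mm across, 9 mm thick, lying flat beyond the work. Origin: centre of its underside.
- pencil_cup: Bystander: white cup of pencils, 72 mm across, 85 mm high (pencils to 140 mm). Origin: centre of its underside.

How it is judged:
By the outcome, as a careful person would: the job done as asked, in the order asked, and still so for the second after the job is handed in, with the robot touching nothing.
Of keepsake_box1, keepsake_box2, keepsake_box3 only 2 to 3 are there at a start; the rules pass over those that are not, and their reading is None.
At some moment in a run one of keepsake_box1, keepsake_box2, keepsake_box3, template may be knocked a few centimetres aside while the robot is not near it.
Once in a run the grip may slacken for a moment while it holds something.
It also fails if it takes over 200 s, if anything falls off the work surface, if the arm or the gripper's body presses on something with over 40 N, if the wrist force passes 120 N, or if a joint passes its speed limit or range.

## Working session

There is one attempt and no reset: what is moved stays moved. The work goes in short steps, Python scripts to look and compute and a shell command to move; the robot and the scene stay as the last step left them, time stands still between calls to the robot, and variables do not carry over. Pictures are saved under pics/ and viewed, at most 14 in all, crops included, and the job is handed in when it is done.

```bash
ls; mkdir -p pics; cat > h.py <<'E'
import numpy as np, cv2, json
from bench import sense, capture, sign_off, search_frame, regions_of
def K(p):
    f=p["frame"].shape[0]/2/np.tan(np.radians(p["fovy"])/2)
    return np.array([[f,0,p["cx"]],[0,f,p["cy"]],[0,0,1]])
def RT(p): return cv2.Rodrigues(np.array(p["rvec"],float))[0],np.array(p["tvec"],float)
def toz(p,px,z):
    R,t=RT(p); d=R.T@np.linalg.inv(K(p))@np.array([px[0],px[1],1.]); o=-R.T@t
    return o+d*(z-o[2])/d[2]
def proj(p,X):
    return cv2.projectPoints(np.array(X,float).reshape(-1,3),np.array(p["rvec"],float),np.array(p["tvec"],float),K(p),None)[0].reshape(-1,2)
def tri(p1,a,p2,b):
    A=[]
    for p,x in((p1,a),(p2,b)):
        R,t=RT(p);P=K(p)@np.c_[R,t];A+= [x[0]*P[2]-P[0],x[1]*P[2]-P[1]]
    v=np.linalg.svd(np.array(A))[2][-1];return v[:3]/v[3]
def save(p,n): cv2.imwrite("pics/"+n+".png",p["frame"])
E
python3 - <<'E'
from h import *
s=sense(); print(s["tool_pos"],s["orientation"])
P={n:capture(n) for n in("side","top")}
for n,p in P.items(): save(p,n+"0"); print(n,p["rvec"],p["tvec"],p["fovy"])
for n,p in P.items():
  for l in["keepsake_box1_center","carton","template_grip","pattern_stand","flap_short_left","flap_long_far","plaque","pencil_cup","template_hole_a","pin_a"]:
    for r in search_frame(l,p)[:4]: print(n,l,np.round(r["centre"]),round(r["confidence"],2),np.round(toz(p,r["centre"],0.03),3))
cv2.imwrite("pics/both.png",cv2.resize(np.hstack([P["side"]["frame"],P["top"]["frame"]]),(800,300)))
E
```

```text
pics
[0.15805274 0.52630786 0.24139557] [ 3.10632480e+00 -4.56615192e-01 -3.14204960e-04]
side [ 0.20048732 -2.83038338  1.1601509 ] [0.52421858 0.12059199 1.01892204] 53.88000582827252
top [ 2.15221127 -2.15173688  0.17293293] [-0.00862004  0.546281    1.22839562] 45.675161852879924
side keepsake_box1_center [296. 347.] 0.71 [0.431 0.309 0.03 ]
side carton [261. 193.] 0.95 [ 0.577 -0.129  0.03 ]
side template_grip [216. 331.] 0.91 [0.6   0.297 0.03 ]
side pattern_stand [315. 147.] 0.85 [ 0.444 -0.363  0.03 ]
side flap_short_left [253. 225.] 0.95 [ 0.577 -0.008  0.03 ]
side flap_short_left [229. 185.] 0.64 [ 0.675 -0.153  0.03 ]
side flap_long_far [228. 184.] 0.84 [ 0.678 -0.155  0.03 ]
side plaque [213. 171.] 0.94 [ 0.736 -0.208  0.03 ]
side plaque [265. 191.] 0.2 [ 0.568 -0.141  0.03 ]
side pencil_cup [354. 164.] 0.64 [ 0.322 -0.289  0.03 ]
side template_hole_a [213. 327.] 0.75 [0.608 0.29  0.03 ]
side pin_a [316. 147.] 0.8 [ 0.44  -0.362  0.03 ]
top keepsake_box1_center [150. 252.] 0.94 [0.439 0.311 0.03 ]
top keepsake_box1_center [166. 187.] 0.74 [0.605 0.275 0.03 ]
top carton [310. 200.] 0.63 [ 0.573 -0.095  0.03 ]
top carton [372. 297.] 0.34 [ 0.325 -0.247  0.03 ]
top template_grip [165. 187.] 0.69 [0.605 0.279 0.03 ]
top pattern_stand [419. 238.] 0.89 [ 0.475 -0.372  0.03 ]
top pattern_stand [309. 198.] 0.16 [ 0.576 -0.093  0.03 ]
top flap_short_left [251. 199.] 0.76 [0.575 0.057 0.03 ]
top flap_short_left [363. 200.] 0.6 [ 0.571 -0.232  0.03 ]
top flap_long_far [153. 252.] 0.29 [0.438 0.304 0.03 ]
top plaque [365. 140.] 0.77 [ 0.731 -0.241  0.03 ]
top pencil_cup [374. 296.] 0.73 [ 0.329 -0.252  0.03 ]
top pencil_cup [183. 248.] 0.42 [0.447 0.229 0.03 ]
top template_hole_a [167. 182.] 0.84 [0.618 0.274 0.03 ]
top pin_a [420. 239.] 0.58 [ 0.471 -0.376  0.03 ]
```

View pics/top0.png

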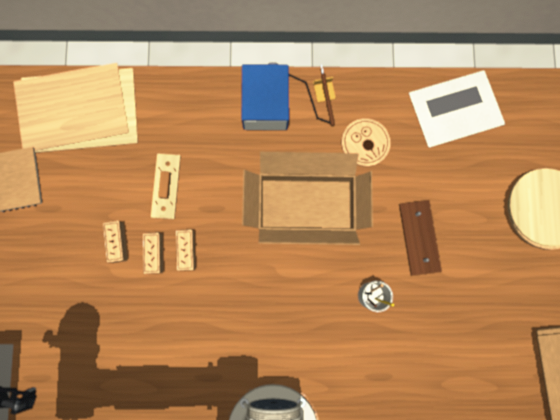

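View pics/side0.png

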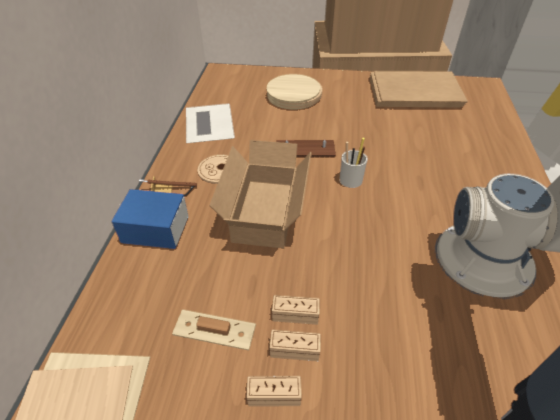

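The top view shows three boxes at (114,241), (152,253) and (184,250). The template is at (165,187), the carton at about (307,204), the stand at (420,238) and the cup at (375,296). The side view agrees with this.

```bash
cat >> h.py <<'E'
def yawof(s=None):
    s=s or sense(); R=cv2.Rodrigues(np.array(s["orientation"]))[0]; return R
def go(pos,yaw=None,s=None):
    """shift in tool axes (mm) and spin deg to get to world pos with tool-y(line) at yaw (deg, mod 180)"""
    s=s or sense(); R=yawof(s); d=R.T@(np.array(pos)-s["tool_pos"])
    sp=0
    if yaw is not None:
        cur=np.degrees(np.arctan2(R[1,1],R[0,1])); sp=-((yaw-cur+90)%180-90)
    return np.round(d*1000,1),round(float(sp),1)
def rects(p,label,z,n=4,c=0.25):
    for r in regions_of(label,p)[:n]:
        if r["confidence"]<c: continue
        ys,xs=np.nonzero(r["pixels"]); 
        W=np.array([toz(p,(x,y),z)[:2] for x,y in zip(xs,ys)],np.float32)
        (cx,cy),(a,b),th=cv2.minAreaRect(W*1000)
        if a<b: a,b,th=b,a,th+90
        print(label,p.get("shot"),round(r["confidence"],2),"px",np.round(r["centre"]),"xy",round(cx,1),round(cy,1),"size",round(a),round(b),"long-axis deg",round((th+90)%180-90,1))
E
python3 - <<'E'
from h import *
T=capture("top");S=capture("side")
for l,z in[("keepsake_box1",.045),("template",.006),("pattern_stand",.012),("carton",.07),("plaque",.009),("pencil_cup",.08),("flap_short_left",.07),("flap_long_far",.07)]:
    for p in(T,S):
        try: rects(p,l,z)
        except Exception as e: print(l,e)
# heights by two views: box tops by image centres
print(tri(T,(165,186),S,(213,326)))
for a,b in(((152,253),(296,338)),((184,250),(296,303)),((114,241),(274,382))): print(tri(T,a,S,b))
W=capture("wrist"); save(W,"w0"); print(W["tvec"])
E
```

```text
keepsake_box1 it knows: carton, flap_long_far, flap_long_far_hinge, flap_long_near, flap_long_near_hinge, flap_short_left, flap_short_left_hinge, flap_short_right, flap_short_right_hinge, keepsake_box1_center, keep
keepsake_box1 it knows: carton, flap_long_far, flap_long_far_hinge, flap_long_near, flap_long_near_hinge, flap_short_left, flap_short_left_hinge, flap_short_right, flap_short_right_hinge, keepsake_box1_center, keep
template it knows: carton, flap_long_far, flap_long_far_hinge, flap_long_near, flap_long_near_hinge, flap_short_left, flap_short_left_hinge, flap_short_right, flap_short_right_hinge, keepsake_box1_center, keep
template it knows: carton, flap_long_far, flap_long_far_hinge, flap_long_near, flap_long_near_hinge, flap_short_left, flap_short_left_hinge, flap_short_right, flap_short_right_hinge, keepsake_box1_center, keep
pattern_stand 3 0.55 px [420. 233.] xy 478.2 -378.7 size 189 83 long-axis deg 7.7
pattern_stand 4 0.88 px [315. 145.] xy 471.3 -376.6 size 181 94 long-axis deg 9.0
pattern_stand 4 0.51 px [273. 391.] xy 465.4 394.5 size 103 56 long-axis deg 8.2
carto
[... 184 characters left out ...]
 -248.7 size 126 124 long-axis deg 45.9
plaque 4 0.86 px [211. 169.] xy 757.5 -245.5 size 139 83 long-axis deg 87.5
pencil_cup 3 0.85 px [375. 297.] xy 328.7 -244.8 size 82 69 long-axis deg 89.9
pencil_cup 4 0.93 px [354. 163.] xy 328.9 -241.4 size 222 70 long-axis deg 87.9
flap_short_left 3 0.94 px [249. 203.] xy 569.5 57.1 size 144 41 long-axis deg -1.2
flap_short_left 4 0.93 px [254. 222.] xy 568.6 26.0 size 141 21 long-axis deg -1.1
flap_long_far 3 0.85 px [307. 162.] xy 659.0 -89.8 size 248 59 long-axis deg 88.8
[0.61122075 0.28105584 0.01826074]
[0.43391385 0.3007761  0.05103433]
[0.44175815 0.22158718 0.05221227]
[0.46389988 0.39494767 0.05440194]
[ 0.55019481 -0.03828976  0.38045766]
```

View pics/w0.png

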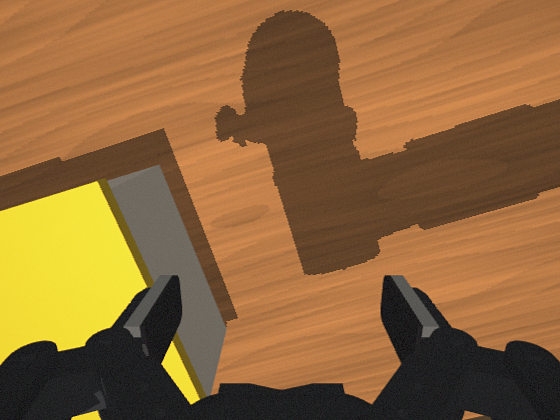

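The wrist view shows bare wood and a yellow block on the left, with the fingers at (150,330) and (410,330). None of the boxes is in it.

```bash
python3 - <<'E'
from h import *
T=capture("top");S=capture("side");W=capture("wrist")
for l,z in[("keepsake_box1_center",.045),("template_grip",.006)]:
    rects(T,l,z,c=.1)
    rects(S,l,z,c=.1)
s=sense();R=yawof(s);Rw,t=RT(W)
print("cam in tool",R.T@(-Rw.T@t-s["tool_pos"]),"\naxes in tool\n",np.round(R.T@Rw.T,2))
print(go((0.44,0.23,0.2),86))
E
```

```text
keepsake_box1_center 6 0.98 px [152. 253.] xy 434.0 301.0 size 103 47 long-axis deg 1.9
keepsake_box1_center 7 0.91 px [291. 343.] xy 435.3 312.8 size 99 59 long-axis deg 3.2
keepsake_box1_center 7 0.3 px [231. 187.] xy 670.0 -157.5 size 296 68 long-axis deg 89.4
keepsake_box1_center 7 0.26 px [296. 307.] xy 443.5 231.8 size 100 63 long-axis deg 4.0
template_grip 6 0.79 px [163. 185.] xy 614.6 282.8 size 173 64 long-axis deg -2.4
template_grip 6 0.21 px [365. 200.] xy 578.3 -236.7 size 152 45 long-axis deg -0.1
template_grip 7 0.69 px [218. 330.] xy 613.1 281.2 size 173 66 long-axis deg -3.7
template_grip 7 0.39 px [253. 227.] xy 584.2 -32.6 size 156 27 long-axis deg -0.1
cam in tool [ 0.0779069  -0.00056259 -0.13155571] 
axes in tool
 [[ 0.   -0.95 -0.3 ]
 [ 1.    0.    0.  ]
 [-0.   -0.3   0.95]]
(array([355.3, 203.1,  42.3]), -12.7)
```

```bash
python3 -m jog '0.05 0.03 0 -3 100;0.1 0.06 0 -6 100;0.15 0.09 0 -9 100;0.2 0.12 0 -12.7 100;0.25 0.15 0 -12.7 100;0.3 0.18 0 -12.7 100;0.355 0.203 0.02 -12.7 100;0.355 0.203 0.042 -12.7 100;0.355 0.203 0.042 -12.7 100;0.355 0.203 0.042 -12.7 100' 40
cat > look.py <<'E'
import sys; from h import *
# usage: look.py name label z
W=capture("wrist"); save(W,sys.argv[1]); s=sense(); print(s["tool_pos"],s["finger_gap"])
rects(W,sys.argv[2],float(sys.argv[3]))
E
python3 look.py w1 keepsake_box1_center .045
```

```text
t: 3.2
tool_pos: [0.4403, 0.228, 0.1985]
orientation: [3.137, -0.116, -0.004]
contact_force: [-0.7, -0.3, 0.7]
finger_gap: 0.0857
gripper_force: 0.0
[0.44004011 0.22919761 0.19965655] 0.08548233649311399
keepsake_box1_center 9 0.65 px [197. 203.] xy 438.8 299.7 size 102 48 long-axis deg 2.7
```

View pics/w1.png

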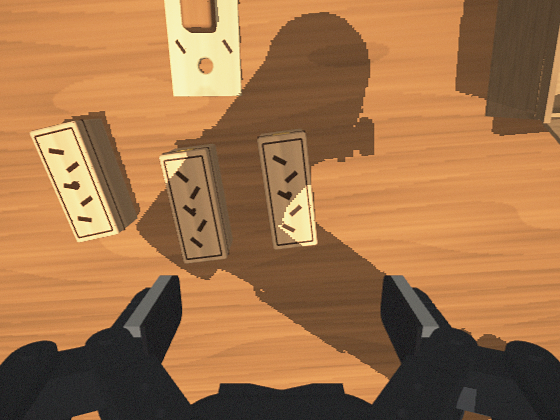

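The wrist view shows the tops of all three boxes at about (287,190), (195,206) and (75,182), all nearly parallel. The template is at (205,45).

```bash
cat > corners.py <<'E'
from h import *
def top(W,c,z):
    X=np.array([toz(W,q,z) for q in c]); e=X[0]+X[1]-X[2]-X[3]
    w=np.linalg.norm(X[0]-X[1])
    return np.round(X.mean(0)*1000,1),"len",round(np.linalg.norm(e)/2*1000,1),"wid",round(w*1000,1),"deg",round(np.degrees(np.arctan2(e[1],e[0])),1)
E
python3 - <<'E'
from corners import *
W=capture("wrist")
for c in([(258,137),(304,131),(316,245),(272,250)],[(162,157),(207,150),(226,258),(183,262)],[(30,132),(75,122),(118,233),(80,241)]):
    print(top(W,c,.045))
r=top(W,[(258,137),(304,131),(316,245),(272,250)],.045)
print(go((r[0][0]/1000,r[0][1]/1000,.035),r[-1]+90))
E
```

```text
(array([443.6, 224.1,  45. ]), 'len', np.float64(100.9), 'wid', np.float64(37.8), 'deg', np.float64(2.7))
(array([435.2, 305.6,  45. ]), 'len', np.float64(97.3), 'wid', np.float64(38.2), 'deg', np.float64(2.0))
(array([464. , 402.7,  45. ]), 'len', np.float64(98.1), 'wid', np.float64(38.8), 'deg', np.float64(9.2))
(array([  4.2,   6.5, 165.9]), -6.7)
```

```bash
python3 -m jog '0.003 0.007 0.05 -6.5 75;0.003 0.007 0.1 -6.5 75;0.003 0.007 0.14 -6.5 75;0.003 0.007 0.168 -6.5 75;0.003 0.007 0.168 -6.5 75;0.003 0.007 0.168 -6.5 0;0.003 0.007 0.168 -6.5 0;0.003 0.007 0.168 -6.5 0;0.003 0.007 0.168 -6.5 0;0.003 0.007 0.168 -6.5 0;0.003 0.007 0.12 -6.5 0;0.003 0.007 -0.01 -6.5 0' 50; python3 -m jog '0 0 0 0 0;0 0 -0.04 0 0;0 0 -0.08 0 0'
python3 - <<'E'
from h import *
print(sense()["tool_pos"],yawof()[:,1])
T=capture("top");S=capture("side");save(T,"top2");save(S,"side2")
cv2.imwrite("pics/c2.png",np.hstack([cv2.resize(T["frame"][120:300,220:460],(480,360)),cv2.resize(S["frame"][120:270,200:350],(320,360))]))
E
```

```text
t: 4.55
tool_pos: [0.4414, 0.2224, 0.1314]
orientation: [3.139, 0.068, -0.003]
contact_force: [1.8, 1.2, -1.0]
finger_gap: 0.0394
gripper_force: 51.7
t: 4.85
tool_pos: [0.4416, 0.2226, 0.2116]
orientation: [-3.141, -0.068, 0.001]
contact_force: [1.0, 0.7, -1.3]
finger_gap: 0.0389
gripper_force: 51.7
[0.44159858 0.22261178 0.21164062] [ 4.31552236e-02 -9.99068378e-01 -5.46749679e-05]
```

View pics/c2.png

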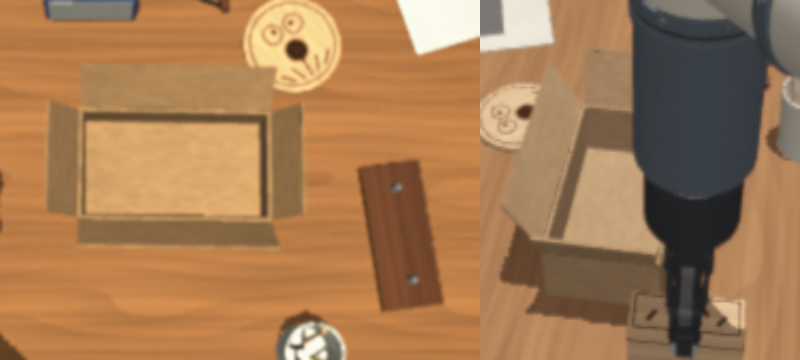

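The gripper is holding box 1 with a gap of 39 mm. The crop shows the carton's inner rim at top-view px (262,177)-(354,227), and the pins at about (418,213) and (426,260).

```bash
python3 - <<'E'
from corners import *
T=capture("top")
c=[(260,174.5),(355,175.5),(356,229),(259,229)]
for z in(.07,): 
    print([np.round(toz(T,q,z)[:2]*1000) for q in c]); 
    print(top(T,c,z))
print([np.round(toz(T,q,.036)[:2]*1000) for q in((418.5,213),(426.5,260))])
print(cv2.contourArea(np.zeros((3,1,2),np.float32)))
for y in(-.09,-.155,-.02): print(go((.573,y,.21),90))
rects(T,"flap_short_left_hinge",.07);rects(T,"flap_short_right_hinge",.07)
E
```

```text
[array([630.,  33.]), array([ 628., -205.]), array([ 493., -205.]), array([493.,  35.])]
(array([560.9, -85.3,  70. ]), 'len', np.float64(136.3), 'wid', np.float64(238.7), 'deg', np.float64(-0.6))
[array([ 538., -372.]), array([ 418., -387.])]
0.0
(array([115.6, 319.5,   3. ]), 2.5)
(array([112.8, 384.5,   2.6]), 2.5)
(array([118.6, 249.6,   3.4]), 2.5)
flap_short_left_hinge 13 0.78 px [251. 200.] xy 569.5 57.9 size 139 40 long-axis deg 0.3
```

```bash
python3 -m jog '0.012 0.047 0 0 0;0.024 0.094 0 1 0;0.036 0.141 0 2.5 0;0.048 0.188 0 2.5 0;0.06 0.235 0 2.5 0;0.072 0.282 0 2.5 0;0.084 0.33 0 2.5 0;0.101 0.377 0 2.5 0;0.101 0.377 0 2.5 0;0.101 0.377 0 2.5 0'
python3 - <<'E'
from h import *
s=sense();print(s["tool_pos"],yawof(s)[:,1],s["finger_gap"])
W=capture("wrist");save(W,"w3")
print(np.round(proj(W,[(.561+a*.066,-.085+b*.116,.07) for a,b in((1,1),(1,-1),(-1,-1),(-1,1))])))
E
```

```text
t: 6.1
tool_pos: [0.5588, -0.1503, 0.2082]
orientation: [-3.141, 0.005, 0.006]
contact_force: [-0.0, 0.2, -2.0]
finger_gap: 0.0392
gripper_force: 51.8
[ 0.55881466 -0.15028278  0.2081503 ] [-3.07630371e-03 -9.99995053e-01 -6.55617723e-04] 0.03919437106789918
[[ 40. 117.]
 [348. 116.]
 [340. 273.]
 [ 73. 274.]]
```

View pics/w3.png

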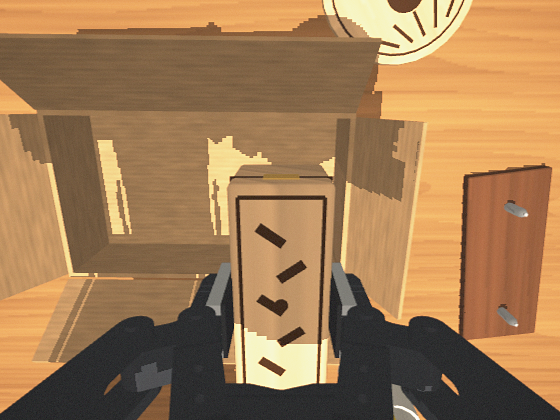

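The rim in the wrist view matches the prediction, which put its corners at (40,117), (348,116) and (73,274). The box hangs clear inside the right end of the carton.

```bash
python3 -m jog '0 0 0.05 0 0;0 0 0.1 0 0;0 0 0.14 0 0;0 0 0.16 0 0;0 0 0.171 0 0;0 0 0.171 0 0'; python3 -m jog '0 0 0 0 40;0 0 0 0 60;0 0 0 0 62;0 0 0 0 62;0 0 -0.02 0 62;0 0 -0.06 0 62;0 0 -0.11 0 62;0 0 -0.16 0 62;0 0 -0.18 0 62'
python3 - <<'E'
from h import *
T=capture("top");S=capture("side");save(T,"top4")
rects(T,"keepsake_box1_center",.045);rects(S,"keepsake_box1_center",.045);rects(T,"template_grip",.006)
print(go((.443,.223,.217),90),go((.436,.305,.217),92))
E
```

```text
t: 6.75
tool_pos: [0.5592, -0.148, 0.0395]
orientation: [3.141, 0.003, -0.001]
contact_force: [-0.7, -0.5, -1.7]
finger_gap: 0.039
gripper_force: 50.3
t: 7.65
tool_pos: [0.5614, -0.1501, 0.2256]
orientation: [3.14, -0.0, 0.015]
contact_force: [-0.2, 0.4, 0.9]
finger_gap: 0.0529
gripper_force: 0.0
keepsake_box1_center 15 0.93 px [153. 252.] xy 434.2 299.6 size 98 50 long-axis deg 2.2
keepsake_box1_center 16 0.97 px [294. 344.] xy 435.6 312.7 size 100 59 long-axis deg 3.1
keepsake_box1_center 16 0.34 px [251. 227.] xy 577.2 3.5 size 146 21 long-axis deg -0.8
template_grip 15 0.89 px [164. 187.] xy 613.2 282.7 size 170 60 long-axis deg -3.6
(array([-116.2, -372. ,    1.7]), -0.0) (array([-123.2, -454. ,    1.7]), -2.0)
```

```bash
python3 -m jog '-0.012 -0.048 0 0 62;-0.025 -0.096 0 0 62;-0.038 -0.144 0 0 62;-0.052 -0.192 0 0 75;-0.065 -0.24 0 0 75;-0.078 -0.288 0 0 75;-0.092 -0.336 0 -2 75;-0.105 -0.38 0 -2 75;-0.115 -0.42 0 -2 75;-0.125 -0.452 0.02 -2 75;-0.125 -0.452 0.02 -2 75;-0.125 -0.452 0.02 -2 75'
python3 look.py w5 keepsake_box1_center .045
```

```text
t: 9.1
tool_pos: [0.4338, 0.3026, 0.1974]
orientation: [3.138, 0.057, -0.004]
contact_force: [0.0, 0.0, 0.2]
finger_gap: 0.0642
gripper_force: 0.0
[0.43443126 0.30224842 0.19831343] 0.06382854196215623
keepsake_box1_center 17 0.55 px [280. 191.] xy 438.1 304.4 size 103 40 long-axis deg 3.2
```

View pics/w5.png

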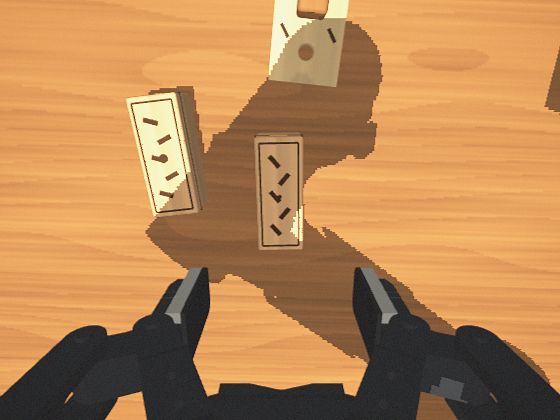

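Box 2 is centred at (279,191), under the tool. The left box is at (162,152).

```bash
python3 -m jog '0.002 -0.001 0.05 -1 75;0.002 -0.001 0.1 -1 75;0.002 -0.001 0.14 -1 75;0.002 -0.001 0.166 -1 75;0.002 -0.001 0.166 -1 75;0.002 -0.001 0.166 -1 0;0.002 -0.001 0.166 -1 0;0.002 -0.001 0.166 -1 0;0.002 -0.001 0.166 -1 0;0.002 -0.001 0.166 -1 0;0.002 -0.001 0.12 -1 0;0.002 -0.001 0.07 -1 0' 50; python3 -m jog '0 0 -0.05 0 0;0 0 -0.08 0 0;0 0 -0.08 0 0'
python3 -c "
from h import *
s=sense();print(s['tool_pos'],s['finger_gap'],go((.559,-.085,.21),90))"
```

```text
t: 10.4
tool_pos: [0.4357, 0.3029, 0.1297]
orientation: [3.138, 0.081, -0.004]
contact_force: [2.9, 1.7, -0.8]
finger_gap: 0.039
gripper_force: 51.3
t: 10.7
tool_pos: [0.4386, 0.3055, 0.2155]
orientation: [-3.133, -0.082, -0.013]
contact_force: [0.5, 0.3, -0.8]
finger_gap: 0.0389
gripper_force: 51.4
[0.43861206 0.305475   0.21554037] 0.03890747525464122 (array([ 99.7, 396.3,   3.4]), 3.0)
```

```bash
python3 -m jog '0.012 0.047 0 0 0;0.024 0.094 0 1 0;0.036 0.141 0 2 0;0.048 0.188 0 3 0;0.06 0.235 0 3 0;0.072 0.282 0 3 0;0.086 0.33 0 3 0;0.096 0.37 0 3 0;0.101 0.394 0 3 0;0.101 0.394 0 3 0;0.101 0.394 0 3 0'
python3 - <<'E'
from h import *
s=sense();print(s["tool_pos"],yawof(s)[:,1],s["finger_gap"])
W=capture("wrist");save(W,"w6")
E
```

```text
t: 11.8
tool_pos: [0.5575, -0.0846, 0.2086]
orientation: [-3.141, 0.003, 0.002]
contact_force: [-0.7, 0.7, -1.1]
finger_gap: 0.0385
gripper_force: 51.4
[ 0.55752725 -0.08461993  0.20859327] [-1.78877391e-03 -9.99998269e-01 -5.12113928e-04] 0.03854542128354583
```

View pics/w6.png

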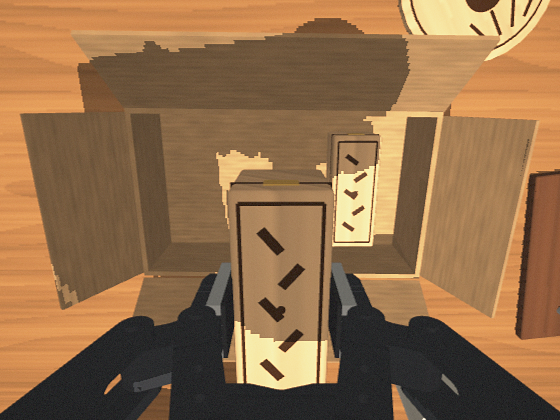

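Box 1 lies flat at (355,190), and box 2 hangs clear of it with room for the fingers.

```bash
python3 -m jog '0 0 0.05 0 0;0 0 0.1 0 0;0 0 0.14 0 0;0 0 0.16 0 0;0 0 0.174 0 0;0 0 0.174 0 0;0 0 0.174 0 0'; python3 -m jog '0 0 0 0 40;0 0 0 0 60;0 0 0 0 60;0 0 0 0 60;0 0 -0.02 0 60;0 0 -0.06 0 60;0 0 -0.11 0 60;0 0 -0.16 0 60;0 0 -0.18 0 60'
python3 - <<'E'
from h import *
T=capture("top");S=capture("side");save(T,"top7")
rects(T,"keepsake_box1_center",.045);rects(S,"keepsake_box1_center",.045);rects(T,"template_grip",.006)
print(go((.464,.396,.2),98))
E
```

```text
t: 12.55
tool_pos: [0.5577, -0.0832, 0.0367]
orientation: [3.141, 0.003, 0.0]
contact_force: [-3.5, 0.8, 7.2]
finger_gap: 0.0389
gripper_force: 58.2
t: 13.45
tool_pos: [0.56, -0.0846, 0.2211]
orientation: [3.141, 0.0, 0.014]
contact_force: [0.3, -0.2, 0.6]
finger_gap: 0.0511
gripper_force: 0.0
keepsake_box1_center 19 0.6 px [305. 211.] xy 541.5 -81.3 size 83 45 long-axis deg 2.0
keepsake_box1_center 20 0.85 px [270. 206.] xy 551.7 -68.4 size 106 83 long-axis deg 0.0
template_grip 19 0.94 px [162. 186.] xy 613.4 282.6 size 171 65 long-axis deg -2.1
template_grip 19 0.73 px [328. 214.] xy 549.9 -148.8 size 85 47 long-axis deg 0.0
(array([ -93.5, -480. ,   14.5]), -8.0)
```

```bash
python3 -m jog '-0.01 -0.048 0 0 60;-0.019 -0.096 0 0 60;-0.028 -0.144 0 0 75;-0.037 -0.192 0 0 75;-0.047 -0.24 0 0 75;-0.056 -0.288 0 0 75;-0.065 -0.336 0 -3 75;-0.075 -0.384 0 -6 75;-0.085 -0.43 0.01 -8 75;-0.094 -0.478 0.017 -8 75;-0.094 -0.478 0.017 -8 75;-0.094 -0.478 0.017 -8 75'
python3 look.py w8 keepsake_box1_center .045
```

```text
t: 14.9
tool_pos: [0.463, 0.3941, 0.1957]
orientation: [3.13, 0.222, -0.005]
contact_force: [0.2, -0.5, -0.2]
finger_gap: 0.0638
gripper_force: 0.0
[0.46366091 0.39332732 0.19667133] 0.06384914673318308
```

View pics/w8.png

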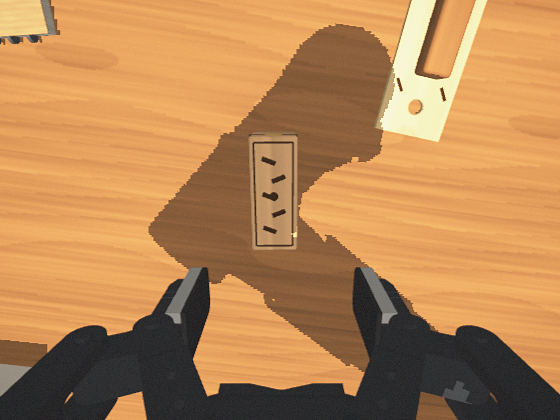

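Box 3 is centred at (273,191), aligned with the tool and about 6 mm to the left.

```bash
python3 -m jog '0.002 -0.006 0.05 -1 75;0.002 -0.006 0.1 -1 75;0.002 -0.006 0.14 -1 75;0.002 -0.006 0.164 -1 75;0.002 -0.006 0.164 -1 75;0.002 -0.006 0.164 -1 0;0.002 -0.006 0.164 -1 0;0.002 -0.006 0.164 -1 0;0.002 -0.006 0.164 -1 0;0.002 -0.006 0.164 -1 0;0.002 -0.006 0.12 -1 0;0.002 -0.006 0.07 -1 0' 50; python3 -m jog '0 0 -0.05 0 0;0 0 -0.08 0 0;0 0 -0.08 0 0;0 0 -0.08 0 0'
python3 -c "
from h import *
s=sense();print(s['tool_pos'],s['finger_gap'],go((.558,-.019,.21),90))"
```

```text
t: 16.2
tool_pos: [0.4642, 0.3988, 0.128]
orientation: [3.129, 0.245, -0.005]
contact_force: [1.4, 1.4, -0.4]
finger_gap: 0.0391
gripper_force: 51.3
t: 16.6
tool_pos: [0.4651, 0.4002, 0.2092]
orientation: [-3.13, -0.246, -0.001]
contact_force: [0.4, -0.5, -1.8]
finger_gap: 0.0387
gripper_force: 51.3
[0.46509626 0.40015538 0.20915989] 0.03874136934314385 (array([ 26.3, 428.5,  -1.7]), 9.0)
```

```bash
python3 -m jog '0.003 0.048 0 0 0;0.006 0.096 0 2 0;0.009 0.144 0 4 0;0.012 0.192 0 6 0;0.015 0.24 0 9 0;0.018 0.288 0 9 0;0.02 0.336 0 9 0;0.023 0.384 0 9 0;0.026 0.428 0 9 0;0.026 0.428 0 9 0;0.026 0.428 0 9 0;0.026 0.428 0 9 0'
python3 - <<'E'
from h import *
s=sense();print(s["tool_pos"],yawof(s)[:,1],s["finger_gap"])
W=capture("wrist");save(W,"w9")
E
```

```text
t: 17.8
tool_pos: [0.5572, -0.0182, 0.2073]
orientation: [-3.141, -0.0, 0.003]
contact_force: [0.5, -1.0, -1.5]
finger_gap: 0.0386
gripper_force: 51.4
[ 0.55717457 -0.01819548  0.20727786] [ 8.62222124e-05 -9.99999988e-01 -1.32136370e-04] 0.03862357326048115
```

View pics/w9.png

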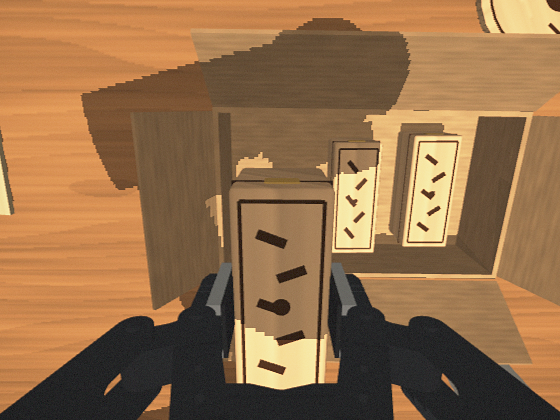

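Two boxes lie flat in the carton and the third hangs above its free space at the left.

```bash
python3 -m jog '0 0 0.05 0 0;0 0 0.1 0 0;0 0 0.14 0 0;0 0 0.16 0 0;0 0 0.171 0 0;0 0 0.171 0 0;0 0 0.171 0 0'; python3 -m jog '0 0 0 0 40;0 0 0 0 60;0 0 0 0 60;0 0 0 0 60;0 0 -0.02 0 60;0 0 -0.06 0 60;0 0 -0.11 0 60;0 0 -0.16 0 60;0 0 -0.18 0 60'
python3 - <<'E'
from h import *
T=capture("top");S=capture("side")
rects(T,"template_grip",.006);rects(S,"template_grip",.006)
print(go((.612,.282,.18),87))
E
```

```text
t: 18.55
tool_pos: [0.5572, -0.0179, 0.0399]
orientation: [3.141, 0.004, -0.0]
contact_force: [-8.8, 0.8, 16.8]
finger_gap: 0.0391
gripper_force: 55.2
t: 19.45
tool_pos: [0.5598, -0.0186, 0.2228]
orientation: [-3.141, -0.001, -0.013]
contact_force: [1.2, 0.5, 0.6]
finger_gap: 0.0505
gripper_force: 0.0
template_grip 24 0.84 px [216. 331.] xy 612.8 282.0 size 171 65 long-axis deg -4.0
(array([  54.3, -300.3,   37.1]), 3.0)
```

```bash
python3 -m jog '0.008 -0.048 0 0 60;0.016 -0.096 0 0 60;0.025 -0.144 0 0 60;0.034 -0.192 0 0 60;0.043 -0.24 0 3 60;0.05 -0.28 0.01 3 60;0.054 -0.3 0.035 3 60;0.054 -0.3 0.035 3 60;0.054 -0.3 0.035 3 60'
python3 look.py w10 template_grip .006
python3 - <<'E'
from h import *
W=capture("wrist")
for r in regions_of("template_hole_a",W)[:3]+search_frame("template_grip",W)[:2]: print(r["confidence"],r["centre"],toz(W,r["centre"],.03))
E
```

```text
t: 20.55
tool_pos: [0.611, 0.2809, 0.1797]
orientation: [3.137, -0.081, -0.006]
contact_force: [-0.5, -0.3, 0.2]
finger_gap: 0.0512
gripper_force: 0.0
[0.61167842 0.28050738 0.18142799] 0.05102476721941239
template_grip 25 0.61 px [274. 179.] xy 614.0 281.5 size 171 62 long-axis deg -3.8
0.87 [278.2, 178.9] [0.62978687 0.28168407 0.03      ]
0.62 [275.1, 180.8] [0.62830212 0.28437295 0.03      ]
```

View pics/w10.png

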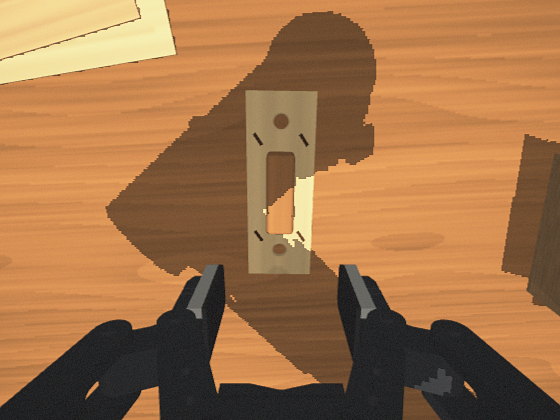

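The template is directly below. Its holes are at (281,121) and (279,250), and the grip runs from (280,153) to (280,233).

```bash
python3 - <<'E'
from h import *
W=capture("wrist")
a,b=toz(W,(281,121),.006),toz(W,(279.3,249.5),.006)
e=a-b;m=(a+b)/2;print(a,b,np.linalg.norm(e),np.degrees(np.arctan2(e[1],e[0])))
g=[toz(W,q,.03) for q in((267,153),(294,153),(293,233),(266,233))];print(np.mean(g,0))
print(go((m[0],m[1],.016),90+np.degrees(np.arctan2(e[1],e[0]))))
E
```

```text
[0.67581392 0.27717232 0.006     ] [0.55507686 0.28519112 0.006     ] 0.12100305976701112 -3.799742275614081
[0.61642843 0.28117472 0.03      ]
(array([  2.9,  -0.7, 167.4]), 0.7)
```

```bash
python3 -m jog '0.003 -0.001 0.05 1 60;0.003 -0.001 0.1 1 60;0.003 -0.001 0.14 1 60;0.003 -0.001 0.16 1 60;0.003 -0.001 0.16 1 60;0.003 -0.001 0.16 1 0;0.003 -0.001 0.16 1 0;0.003 -0.001 0.16 1 0;0.003 -0.001 0.16 1 0;0.003 -0.001 0.16 1 0;0.003 -0.001 0.16 1 0' 80; python3 -m jog '0 0 -0.02 0 0;0 0 -0.06 0 0;0 0 -0.11 0 0;0 0 -0.16 0 0;0 0 -0.18 0 0;0 0 -0.18 0 0'
python3 -c "
from h import *
s=sense();print(s['tool_pos'],s['finger_gap'],go((.478,-.3795,.2),97.1))"
```

```text
t: 21.95
tool_pos: [0.6165, 0.2828, 0.0253]
orientation: [-3.137, 0.109, -0.007]
contact_force: [0.2, -0.3, 7.1]
finger_gap: 0.0221
gripper_force: 82.1
t: 22.55
tool_pos: [0.6166, 0.2829, 0.2081]
orientation: [-3.134, 0.11, -0.013]
contact_force: [-0.2, -0.0, -2.2]
finger_gap: 0.022
gripper_force: 81.1
[0.6166239  0.28291041 0.20814207] 0.022046413871123195 (array([-91.9, 670.5,   3.4]), -11.1)
```

```bash
python3 -m jog '-0.007 0.048 0 0 0;-0.014 0.096 0 0 0;-0.021 0.144 0 0 0;-0.028 0.192 0 0 0;-0.034 0.24 0 0 0;-0.041 0.288 0 0 0;-0.048 0.336 0 0 0;-0.055 0.384 0 0 0;-0.062 0.432 0 0 0;-0.069 0.48 0 0 0;-0.069 0.48 0 0 0;-0.069 0.48 0 0 0'
python3 - <<'E'
from h import *
W=capture("wrist");save(W,"w11");T=capture("top");s=sense();print(s["tool_pos"],s["finger_gap"])
for n,p in(("w",W),("t",T)):
  for r in regions_of("pin_a",p)[:3]:
    print(n,r["confidence"],r["centre"],r["pixels"].sum())
  rects(p,"pattern_stand",.012)
cv2.imwrite("pics/c11.png",np.hstack([cv2.resize(W["frame"][80:380,300:560],(520,600)),cv2.resize(T["frame"][190:290,390:437],(280,600))]))
E
```

```text
t: 23.75
tool_pos: [0.5115, -0.1928, 0.2014]
orientation: [-3.139, 0.115, 0.002]
contact_force: [-0.0, -0.5, -1.0]
finger_gap: 0.0218
gripper_force: 81.1
[ 0.51227111 -0.19133385  0.20174519] 0.021935497189843767
w 0.75 [475.3, 194.6] 16245
pattern_stand 28 0.91 px [476. 197.] xy 479.5 -379.9 size 192 85 long-axis deg 7.8
pattern_stand 28 0.54 px [106. 284.] xy 421.4 0.8 size 250 97 long-axis deg 89.7
t 0.88 [423.1, 242.8] 1938
t 0.57 [357.6, 236.1] 889
pattern_stand 29 0.77 px [420. 243.] xy 471.9 -380.1 size 178 87 long-axis deg 7.8
```

View pics/c11.png

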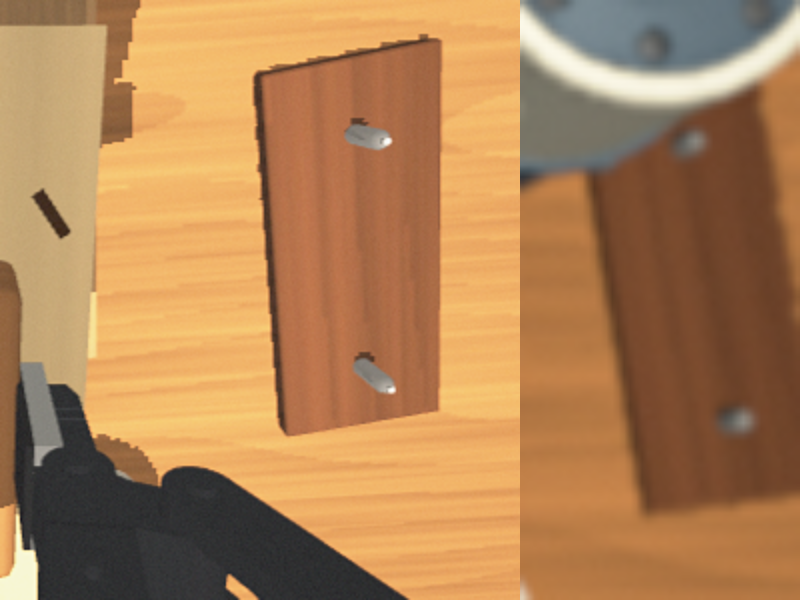

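Pin tips are at wrist px (493.5,150.5) and (495.5,274.5), feet at (476,146) and (479.5,263.5). The base corners are at (429,116), (520,99), (519,285) and (444,297).

```bash
python3 - <<'E'
from h import *
W=capture("wrist");s=sense();R=yawof(s);p0=np.array(s["tool_pos"]);print(p0)
for z,q in((.038,[(493.5,150.5),(495.5,274.5)]),(.012,[(476,146),(479.5,263.5)])):
    a,b=[toz(W,x,z) for x in q];e=a-b;print(z,a,b,"mid",(a+b)/2,np.linalg.norm(e),np.degrees(np.arctan2(e[1],e[0])))
c=[toz(W,q,.012) for q in[(429,116.5),(520,99),(519,285),(444,297)]];e=c[0]-c[3]+c[1]-c[2];print("base",np.mean(c,0),np.degrees(np.arctan2(e[1],e[0])),np.linalg.norm(e)/2)
# front hole
w=p0+R@np.array([.06-.001,0,.0193]);q=proj(W,w)[0];print("pred hole px",q)
x,y=np.int32(q);r=26;g=W["frame"][y-r:y+r,x-r:x+r].astype(int)
m=(g[:,:,0]<np.median(g[:,:,0])-35).astype(np.uint8)
n,l,st,ce=cv2.connectedComponentsWithStats(m)
for i in range(1,n):
    if st[i,4]>40: print(st[i],ce[i]+[x-r,y-r])
for l in("template_hole_a","template_grip"):
  for k in search_frame(l,W)[:3]: print(l,k)
E
```

```text
[ 0.51273449 -0.19104185  0.20224095]
0.038 [ 0.54011805 -0.37411583  0.038     ] [ 0.42129006 -0.38997699  0.038     ] mid [ 0.48070406 -0.38204641  0.038     ] 0.11988188536335803 7.602901480525175
0.012 [ 0.54093165 -0.37317988  0.012     ] [ 0.42022276 -0.38911806  0.012     ] mid [ 0.48057721 -0.38114897  0.012     ] 0.12175656303163573 7.521717002743185
base [ 0.4814358  -0.38123011  0.012     ] 8.006593435964062 0.18912226519279304
pred hole px [281.84602789 149.26512912]
[34 19  4 20 52] [290.51923077 151.73076923]
template_hole_a {'centre': [80.5, 153.7], 'confidence': 0.74}
template_hole_a {'centre': [277.0, 204.3], 'confidence': 0.62}
template_grip {'centre': [278.8, 204.2], 'confidence': 0.77}
```

```bash
python3 - <<'E'
from h import *
W=capture("wrist");s=sense();R=yawof(s);p0=np.array(s["tool_pos"])
print("col281",[(r,int(v)) for r,v in zip(range(100,190,2),W["frame"][100:190:2,278:284].mean((1,2)))])
print("row150",[(c,int(v)) for c,v in zip(range(240,320,2),W["frame"][147:153,240:320:2].mean((0,2)))])
for z,x in((.0193,.085),(.0193,.0665),(.0193,.0535),(-.0047,.035)): print(x,proj(W,p0+R@np.array([x,0,z]))[0])
E
```

```text
col281 [(100, 167), (102, 169), (104, 169), (106, 168), (108, 167), (110, 169), (112, 167), (114, 168), (116, 168), (118, 169), (120, 168), (122, 168), (124, 169), (126, 168), (128, 169), (130, 169), (132, 169), (134, 169), (136, 146), (138, 133), (140, 135), (142, 131), (144, 129), (146, 135), (148, 132), (150, 136), (152, 131), (154, 139), (156, 133), (158, 128), (160, 130), (162, 129), (164, 134), (166, 132), (168, 166), (170, 168), (172, 169), (174, 169), (176, 169), (178, 169), (180, 169), (182, 169), (184, 170), (186, 169), (188, 169)]
row150 [(240, 170), (242, 169), (244, 167), (246, 167), (248, 165), (250, 165), (252, 164), (254, 163), (256, 163), (258, 163), (260, 163), (262, 163), (264, 154), (266, 141), (268, 133), (270, 133), (272, 134), (274, 134), (276, 132), (278, 133), (280, 131), (282, 134), (284, 133), (286, 134), (288, 135), (290, 100), (292, 130), (294, 129), (296, 146), (298, 163), (300, 165), (302, 163), (304, 164), (306, 164), (308, 160), (310, 161), (312, 162), (314, 161), (316, 159), (318, 161)]
0.085 [282.07537326  85.53988281]
0.0665 [281.97520018 131.63971188]
0.0535 [281.90924044 161.99450053]
0.035 [282.02831989 219.53193097]
```

```bash
python3 -c "
from h import *
print(go((.4826,-.3817,.09),97.6))"
```

```text
(array([-16.8, 191.8, 112.3]), -11.6)
```

```bash
python3 -m jog '-0.004 0.045 0 -4 0;-0.008 0.09 0 -8 0;-0.013 0.14 0 -11.6 0;-0.017 0.175 0 -11.6 0;-0.017 0.192 0.04 -11.6 0;-0.017 0.192 0.08 -11.6 0;-0.017 0.192 0.112 -11.6 0;-0.017 0.192 0.112 -11.6 0;-0.017 0.192 0.112 -11.6 0'
python3 - <<'E'
from h import *
W=capture("wrist");s=sense();R=yawof(s);p0=np.array(s["tool_pos"]);print(p0,np.degrees(np.arctan2(R[1,0],R[0,0])),s["finger_gap"],go((.4826,-.3817,.09),97.6))
save(W,"w12"); T=capture("top"); S=capture("side")
h=proj(W,p0+R@np.array([.058,-.0005,.0193]))[0]; print("pred hole",h,"pin tip",proj(W,(.5401,-.3741,.038)))
cv2.imwrite("pics/c12.png",np.hstack([cv2.resize(W["frame"][90:300,200:360],(457,600)),cv2.resize(S["frame"][90:210,280:348],(340,600))]))
E
```

```text
t: 25.15
tool_pos: [0.4824, -0.3826, 0.0911]
orientation: [3.134, 0.209, -0.001]
contact_force: [0.9, -0.0, 0.4]
finger_gap: 0.0223
gripper_force: 81.0
[ 0.48326101 -0.3830367   0.09247007] 7.6352606836906824 0.02213170587543919 (array([-0.5, -1.4,  2.5]), 0.0)
pred hole [281.31333475 150.0906277 ] pin tip [[279.50303338 142.37173993]]
```

View pics/c12.png

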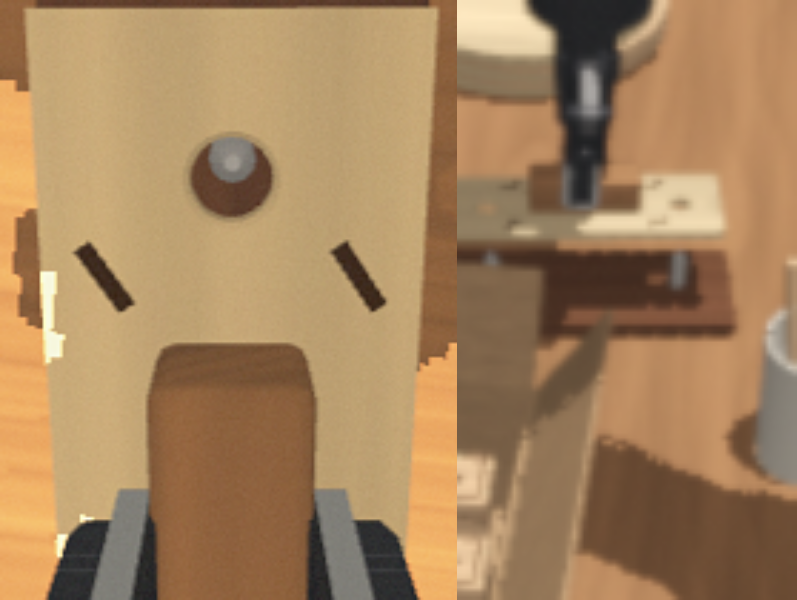

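The front pin's tip shows through the hole at about px (281,146), and the hole's centre is at (281,151). The side view shows both pins below the plate.

```bash
python3 - <<'E'
from h import *
W=capture("wrist");s=sense();R=yawof(s)
h=toz(W,(280.9,151.3),s["tool_pos"][2]-.0193);p=toz(W,(281.2,146.4),.038)
print(h,p,np.round(R.T@(p-h)*1000,1))
E
```

```text
[ 0.54125527 -0.37520436  0.07347877] [ 0.53936385 -0.37576085  0.038     ] [-2.1  0.2 35.5]
```

```bash
python3 -m jog '-0.002 0 0.01 0 0;-0.002 0 0.02 0 0;-0.002 0 0.03 0 0;-0.002 0 0.035 0 0;-0.002 0 0.04 0 0;-0.002 0 0.04 0 0'
```

```text
t: 25.95
tool_pos: [0.4796, -0.3823, 0.0493]
orientation: [-3.134, -0.207, 0.002]
contact_force: [-0.4, -0.5, -1.2]
finger_gap: 0.022
gripper_force: 81.0
```

```bash
python3 -c "
from h import *
s=sense();print(s['tool_pos'],s['contact_force'],s['torque'],s['finger_gap'])"
```

```text
[ 0.4795946  -0.38233206  0.04927701] [-0.44017142 -0.53601931 -1.189596  ] [0.01134794 0.04179322 0.02043584] 0.021950949772627206
```

Both pins have gone in without any force, so I'll push the template home.

```bash
python3 -m jog '0 0 0.005 0 0;0 0 0.01 0 0;0 0 0.013 0 0;0 0 0.014 0 0;0 0 0.014 0 0'; python3 -m jog '0 0 0 0 20;0 0 0 0 45;0 0 0 0 55;0 0 0 0 55;0 0 -0.03 0 55;0 0 -0.07 0 55;0 0 -0.12 0 55;0 0 -0.16 0 55;0 0 -0.16 0 55'
python3 - <<'E'
from h import *
T=capture("top");S=capture("side");W=capture("wrist");save(W,"w13");save(S,"side13")
rects(W,"template_grip",.018);rects(S,"template_grip",.018);rects(T,"template_grip",.018)
print(sense()["tool_pos"])
cs=[(.4806+a*.085*.991-b*.03*.132,-.3815+a*.085*.132+b*.03*.991,.018) for a,b in((1,1),(1,-1),(-1,-1),(-1,1))]
print(np.round(proj(W,cs)),np.round(proj(S,cs)))
m=regions_of("template_grip",W)[0]["pixels"].astype(np.uint8)
print(cv2.boxPoints(cv2.minAreaRect(cv2.findNonZero(m))).round())
E
```

```text
t: 26.45
tool_pos: [0.48, -0.3826, 0.0373]
orientation: [3.134, 0.208, 0.0]
contact_force: [-2.3, 2.8, 5.4]
finger_gap: 0.0219
gripper_force: 81.9
t: 27.35
tool_pos: [0.4826, -0.3848, 0.2037]
orientation: [3.126, 0.208, 0.016]
contact_force: [0.1, -0.0, 0.1]
finger_gap: 0.0469
gripper_force: 0.0
template_grip 38 0.55 px [275. 184.] xy 477.4 -381.2 size 170 61 long-axis deg 7.2
template_grip 37 0.87 px [310. 145.] xy 474.6 -385.4 size 166 75 long-axis deg 7.0
[ 0.47949328 -0.38219535  0.19457843]
[[244.  95.]
 [314.  95.]
 [309. 274.]
 [249. 274.]] [[277. 151.]
 [277. 140.]
 [329. 140.]
 [331. 151.]]
[[244. 277.]
 [244.  99.]
 [314.  99.]
 [314. 277.]]
```

The template is seated: TCP 0.0373 as expected, and the plate measures 170 mm long at its seated height. Flaps are next, so I'll estimate their opening angles.

```bash
python3 - <<'E'
from h import *
T=capture("top");C=np.array([.561,-.085])
def ang(dirv,off,zc,px,ax):
    best=None
    for th in np.arange(1.2,2.5,.01):
        P=np.r_[C+np.array(dirv)*(off-.068*np.cos(th)),zc+.068*np.sin(th)]
        e=abs(proj(T,P)[0][ax]-px)
        if best is None or e<best[0]: best=(e,th,P)
    return best
print("left",ang((0,1),.118,.0715,245,0));print("right",ang((0,-1),.118,.0715,371,0))
print("far",ang((1,0),.068,.075,153,1));print("near",ang((-1,0),.068,.075,243.5,1))
print(go((.561,-.085,.26),90))
E
```

```text
left (np.float64(0.06409516120854164), np.float64(2.1000000000000005), array([0.561     , 0.06732954, 0.13019824]))
right (np.float64(0.10250588677263295), np.float64(1.9900000000000007), array([ 0.561     , -0.23067826,  0.13361211]))
far (np.float64(0.025365055314495066), np.float64(2.2200000000000006), array([ 0.67010955, -0.085     ,  0.12916645]))
near (np.float64(0.05739118676510202), np.float64(2.210000000000001), array([ 0.45243416, -0.085     ,  0.12957483]))
(array([ 119.7, -284.1,  -64.8]), 7.6)
```

```bash
python3 -m jog '0.03 -0.035 0 4 0;0.06 -0.07 0 7.6 0;0.096 -0.105 0 7.6 0;0.096 -0.105 0.03 7.6 0;0.096 -0.105 0.075 7.6 0;0.096 -0.105 0.075 7.6 0;0.096 -0.105 0.075 7.6 0' 30
python3 -c "
from h import *
s=sense();print(s['tool_pos'],s['finger_gap'],yawof(s)[:,0])"
```

```text
t: 28.45
tool_pos: [0.561, -0.2663, 0.1214]
orientation: [3.141, -0.0, -0.003]
contact_force: [-0.2, -0.5, 1.6]
finger_gap: -0.0001
gripper_force: 0.0
[ 0.56102326 -0.26626543  0.12140095] -8.517090162481393e-05 [ 9.99997667e-01 -7.34873849e-05 -2.15904326e-03]
```

```bash
python3 -m jog '0 -0.016 0 0 0;0 -0.032 0 0 0;0 -0.048 0 0 0;0 -0.058 0 0 0;0 -0.068 0 0 0;0 -0.076 0.005 0 0;0 -0.083 0.01 0 0;0 -0.088 0.016 0 0;0 -0.093 0.021 0 0;0 -0.097 0.026 0 0;0 -0.099 0.029 0 0'; python3 -m jog '0 0 0.002 0 0;0 0 0.003 0 0;0 0 0.003 0 0'
python3 -c "
from h import *
s=sense();print(s['tool_pos'],s['contact_force'])
S=capture('side');T=capture('top');rects(T,'flap_short_right_hinge',.073);rects(T,'flap_short_left_hinge',.073)"
```

```text
t: 29.55
tool_pos: [0.561, -0.1665, 0.0914]
orientation: [-3.141, 0.0, 0.002]
contact_force: [0.5, -0.4, -0.1]
finger_gap: -0.0004
gripper_force: 0.2
t: 29.85
tool_pos: [0.5614, -0.1669, 0.0892]
orientation: [-3.142, 0.001, 0.0]
contact_force: [0.2, 0.0, 0.2]
finger_gap: 0.0001
gripper_force: 0.0
[ 0.56139227 -0.16692842  0.08918343] [0.17103858 0.01277767 0.21313045]
flap_short_right_hinge 41 0.61 px [343. 219.] xy 523.8 -170.0 size 65 62 long-axis deg 88.6
flap_short_left_hinge 41 0.37 px [343. 216.] xy 525.9 -170.2 size 65 63 long-axis deg 89.1
```

```bash
python3 -m jog '0 0 0.003 0 0;0 0 0.003 0 0'; python3 -m jog '0 0 0.003 0 0;0 0 0.003 0 0'
```

```text
t: 30.25
tool_pos: [0.5613, -0.1668, 0.086]
orientation: [-3.141, 0.001, 0.0]
contact_force: [0.6, -1.2, 0.2]
finger_gap: 0.0002
gripper_force: 0.0
t: 30.45
tool_pos: [0.5616, -0.1669, 0.0841]
orientation: [3.141, 0.0, 0.001]
contact_force: [-1.1, 0.7, 5.4]
finger_gap: -0.0
gripper_force: 2.5
```

```bash
python3 -m jog '0 0 -0.04 0 0;0 0 -0.09 0 0;0 0 -0.117 0 0;0 -0.05 -0.117 0 0;0 -0.1 -0.117 0 0;0 -0.15 -0.117 0 0;0 -0.2 -0.117 0 0;0 -0.25 -0.117 0 0;0 -0.267 -0.117 0 0;0 -0.267 -0.08 0 0;0 -0.267 -0.037 0 0;0 -0.267 -0.037 0 0'
python3 -c "
from h import *
s=sense();print(s['tool_pos'],s['contact_force'])
S=capture('side');T=capture('top');
for l in('flap_short_right_hinge','flap_long_far_hinge'):
  rects(T,l,.073)"
```

```text
t: 31.65
tool_pos: [0.5572, 0.099, 0.1143]
orientation: [3.138, -0.002, -0.019]
contact_force: [-1.5, -0.2, -0.6]
finger_gap: 0.0003
gripper_force: 0.0
[0.55717397 0.09904444 0.11426425] [-1.47357596 -0.24617871 -0.56461711]
flap_short_right_hinge 43 0.64 px [343. 205.] xy 559.7 -169.8 size 134 68 long-axis deg -0.9
flap_short_right_hinge 43 0.4 px [409. 235.] xy 472.4 -361.1 size 180 79 long-axis deg 7.3
flap_long_far_hinge 43 0.63 px [305. 160.] xy 660.1 -88.4 size 245 58 long-axis deg 89.0
```

```bash
python3 -m jog '0 0.018 0 0 0;0 0.036 0 0 0;0 0.052 0 0 0;0 0.062 0 0 0;0 0.072 0 0 0;0 0.08 0.005 0 0;0 0.087 0.01 0 0;0 0.092 0.016 0 0;0 0.097 0.021 0 0;0 0.1 0.027 0 0;0 0.102 0.032 0 0;0 0.102 0.035 0 0'; python3 -m jog '0 0 0.001 0 0;0 0 0.0015 0 0'
```

```text
t: 33.05
tool_pos: [0.5612, -0.0021, 0.0845]
orientation: [3.141, -0.001, -0.002]
contact_force: [-0.1, -0.4, -0.3]
finger_gap: 0.0001
gripper_force: 0.3
t: 33.25
tool_pos: [0.5612, -0.0021, 0.0841]
orientation: [3.141, 0.0, -0.001]
contact_force: [-2.4, -2.1, 4.6]
finger_gap: 0.0004
gripper_force: 2.6
```

```bash
python3 -m jog '0 0 -0.04 0 0;0 0 -0.09 0 0;0 0 -0.12 0 0;0.035 0.02 -0.12 0 0;0.075 0.05 -0.12 0 0;0.11 0.083 -0.12 0 0;0.135 0.083 -0.12 0 0;0.135 0.083 -0.12 0 0;0.135 0.083 -0.12 0 0'
python3 -c "
from h import *
s=sense();print(s['tool_pos'],s['contact_force'])
S=capture('side');T=capture('top');W=capture('wrist')
for l in('flap_short_left_hinge','flap_short_right_hinge'):
  rects(T,l,.073);rects(W,l,.073)
rects(W,'flap_long_far_hinge',.1)
# blue block top from above
hsv=cv2.cvtColor(T['frame'],cv2.COLOR_BGR2HSV);m=cv2.inRange(hsv,(100,150,60),(125,255,255));c=cv2.boundingRect(m);print(c)
print(toz(T,(c[0]+c[2],c[1]+c[3]),.07),toz(T,(c[0],c[1]),.07))"
```

```text
t: 34.15
tool_pos: [0.6966, -0.0847, 0.2028]
orientation: [-3.141, 0.001, 0.002]
contact_force: [-1.2, 0.3, -0.2]
finger_gap: 0.0005
gripper_force: 0.0
[ 0.69656351 -0.08468051  0.20275246] [-1.16304909  0.26385549 -0.17461664]
flap_short_left_hinge 45 0.89 px [283. 198.] xy 561.6 -11.8 size 133 40 long-axis deg 0.0
flap_short_left_hinge 46 0.59 px [181. 298.] xy 573.2 -0.4 size 116 69 long-axis deg -0.5
flap_short_right_hinge 45 0.69 px [343. 201.] xy 559.5 -170.9 size 134 70 long-axis deg -0.9
flap_short_right_hinge 46 0.62 px [393. 302.] xy 572.9 -171.1 size 111 69 long-axis deg -1.2
flap_long_far_hinge 46 0.62 px [304. 270.] xy 652.8 -87.6 size 270 15 long-axis deg 89.0
(265, 101, 23, 19)
[ 0.77222928 -0.03744785  0.07      ] [0.82258089 0.02134741 0.07      ]
```

```bash
python3 -m jog '0 0 0.04 0 0;0 0 0.077 0 0;-0.02 0 0.077 0 0;-0.038 0 0.077 0 0;-0.054 0 0.077 0 0;-0.065 0 0.077 0 0;-0.076 0 0.077 0 0;-0.084 0 0.082 0 0;-0.091 0 0.087 0 0;-0.097 0 0.093 0 0;-0.101 0 0.098 0 0;-0.106 0 0.105 0 0'; python3 -m jog '0 0 0.003 0 0;0 0 0.006 0 0;0 0 0.009 0 0;0 0 0.009 0 0'
```

```text
t: 35.75
tool_pos: [0.5904, -0.0848, 0.0985]
orientation: [3.141, -0.0, 0.001]
contact_force: [0.1, 1.2, 0.3]
finger_gap: -0.0003
gripper_force: 0.3
t: 36.15
tool_pos: [0.5904, -0.0848, 0.0892]
orientation: [-3.142, 0.001, 0.001]
contact_force: [-0.7, 0.1, 0.2]
finger_gap: 0.0004
gripper_force: 0.0
```

```bash
python3 -m jog '0 0 0.002 0 0;0 0 0.002 0 0'; python3 -m jog '0 0 0.001 0 0;0 0 0.001 0 0'
```

```text
t: 36.35
tool_pos: [0.5906, -0.0848, 0.0877]
orientation: [3.142, -0.0, 0.0]
contact_force: [-0.0, -0.4, 0.0]
finger_gap: 0.0002
gripper_force: 0.0
t: 36.55
tool_pos: [0.5906, -0.0848, 0.0876]
orientation: [3.141, -0.0, 0.001]
contact_force: [-1.7, 1.0, 4.4]
finger_gap: -0.0001
gripper_force: 2.3
```

```bash
python3 -m jog '0 0 -0.04 0 0;0 0 -0.09 0 0;0 0 -0.113 0 0;-0.05 0 -0.113 0 0;-0.1 0 -0.113 0 0;-0.14 0 -0.113 0 0;-0.164 0 -0.113 0 0;-0.164 0 -0.113 0 0;-0.164 0 -0.075 0 0;-0.164 0 -0.038 0 0;-0.164 0 -0.038 0 0'
python3 -c "
from h import *
s=sense();print(s['tool_pos'],s['contact_force'])"
```

```text
t: 37.65
tool_pos: [0.4233, -0.0847, 0.1207]
orientation: [-3.141, 0.002, 0.015]
contact_force: [-0.5, 0.3, 0.1]
finger_gap: 0.0001
gripper_force: 0.0
[ 0.42330241 -0.08474734  0.12073005] [-0.51712224  0.29762246  0.10874796]
```

```bash
python3 -m jog '0.02 0 0 0 0;0.038 0 0 0 0;0.054 0 0 0 0;0.065 0 0 0 0;0.076 0 0 0 0;0.084 0 0.005 0 0;0.091 0 0.01 0 0;0.097 0 0.016 0 0;0.101 0 0.021 0 0;0.105 0 0.028 0 0;0.105 0 0.034 0 0;0.105 0 0.036 0 0'; python3 -m jog '0 0 0.002 0 0;0 0 0.002 0 0'
```

```text
t: 38.85
tool_pos: [0.5312, -0.0847, 0.0879]
orientation: [-3.142, 0.001, 0.001]
contact_force: [0.3, 0.8, 1.3]
finger_gap: 0.0002
gripper_force: 0.2
t: 39.05
tool_pos: [0.5312, -0.0848, 0.0876]
orientation: [3.141, -0.0, 0.0]
contact_force: [-1.9, -0.1, 4.9]
finger_gap: 0.0004
gripper_force: 2.4
```

Now I'll raise the arm clear and take a final look.

```bash
python3 -m jog '0 0 -0.04 0 0;0 0 -0.09 0 0;0 0 -0.13 0 0;-0.04 -0.04 -0.15 0 0;-0.07 -0.09 -0.15 0 0;-0.1 -0.14 -0.15 0 0;-0.12 -0.19 -0.15 0 0;-0.12 -0.24 -0.15 0 0;-0.12 -0.28 -0.15 0 0;-0.12 -0.3 -0.15 0 0;-0.12 -0.3 -0.15 0 0'
python3 - <<'E'
from h import *
T=capture("top");S=capture("side")
print(sense()["tool_pos"])
for l in("flap_long_far_hinge","template_grip"): rects(T,l,.076 if "flap" in l else .018);rects(S,l,.076 if "flap" in l else .018)
cv2.imwrite("pics/fin.png",np.hstack([cv2.resize(T["frame"][120:320,230:450],(440,400)),cv2.resize(S["frame"][110:260,200:335],(360,400))]))
E
```

```text
t: 40.15
tool_pos: [0.4109, 0.2188, 0.2364]
orientation: [-3.141, -0.006, 0.0]
contact_force: [-0.8, 0.2, 0.0]
finger_gap: 0.0006
gripper_force: 0.0
[0.41113017 0.21570637 0.23662298]
flap_long_far_hinge 47 0.85 px [307. 186.] xy 597.7 -86.1 size 240 70 long-axis deg 89.2
flap_long_far_hinge 47 0.7 px [306. 217.] xy 524.5 -84.4 size 240 70 long-axis deg -90.0
flap_long_far_hinge 48 0.59 px [250. 196.] xy 596.2 -86.5 size 241 69 long-axis deg 89.0
template_grip 47 0.63 px [420. 237.] xy 476.9 -378.4 size 170 62 long-axis deg 7.4
template_grip 48 0.64 px [289. 147.] xy 538.3 -372.0 size 64 42 long-axis deg -83.1
```

View pics/fin.png

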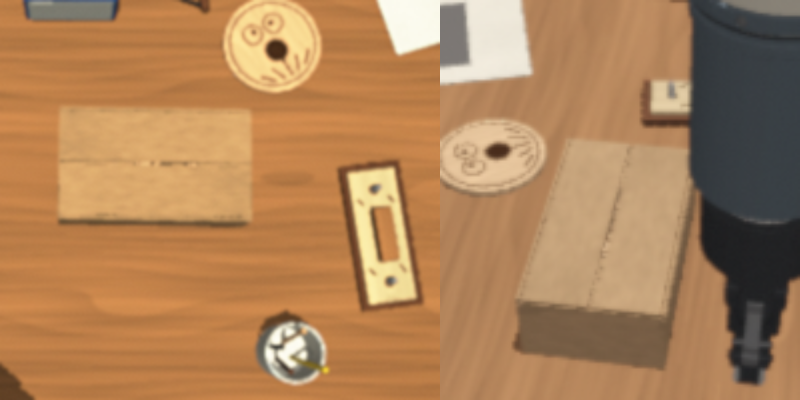

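The carton is shut flat, with its centre seam at (150,162) in the crop. The template sits on both pins at (375,188) and (390,280), and the plaque and cup have not moved.

```bash
python3 -c "
from h import *
print(sign_off())"
```

```text
the job is handed in; nothing more can be done
None
```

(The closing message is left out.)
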